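# Clear the lid of the parts case and hold it open at 45 degrees

### The arm

A 6-joint arm with a two-finger parallel gripper is mounted at the origin on the work surface. World frame = base frame: x ahead of the robot, y to its left, z up, the work surface at z = 0. Lengths are in m, angles in rad, forces in N, time in s.
With the tool pointing down it reaches from about 0.35 to 0.85 m from the base axis. Payload 8.1 kg.
Tool frame: the origin (TCP) lies at the very end of the fingers, on their centre line; the grasp point (between the pads) lies 19 mm behind it; z points along the fingers, y is the direction in which the jaws open and shut (so a half turn about z gives the same grasp; the last joint's range is limited). The gripper opens to 93 mm and grips with 3 to 60 N. Pads are 15 mm wide; open, the fingers measure 128 mm over their backs; the gripper's body (75 mm by 188 mm) begins 65 mm behind the grasp point.
Start: joints at [-1.391, 0.13, 1.488, -0, 1.523, -0.085], TCP at [0.157, -0.579, 0.219] pointing down, gripper open.
Joint ranges: [-2.96, 2.96], [-0.89, 2.26], [0.02, 2.5], [-1.34, 4.48], [0, 2.73], [-2.66, 2.66]. Speed limits (rad/s): [2.39, 2.39, 2.79, 3.14, 3.14, 3.14].

### API

Orientations are given as a rotation vector (axis times angle).
In Python, from plant import robot gives the robot as it stands.
- The arm moves only by the shell command python3 -m inch 'ROWS' [FORCE]. ROWS is JSON, a list that holds one entry, the list of rows, each a list of 7 numbers: the shift along the tool's x, y, z in cm, then the turn, a rotation vector about the tool's x, y, z in degrees, then the gripper command: -1 is fully open, 1 is shut, values between are in proportion. A call has 1 to 5 rows; each row shifts and turns the commanded pose from where the row before left it, along the tool's axes as they then stand; what a row does not reach is not made up. A row lasts 1/10 s, in which the tool goes at most 50 mm and 8.59 degrees, less where a joint would pass 70% of its speed; a pose out of reach is approached as far as the arm can. A call with a gripper value outside its range is refused whole. The fingers move at their own pace and stop on an object; FORCE is the grip in N (left out, the last holds). Time passes only in rows, so rows that do not move let the fingers close. It gives the time, the measured TCP pose, the force and the opening at its end, in the units of the state.
- robot.read_state(): the state, without advancing time (a new reading comes with each control period).
- robot.read_camera(name): name is "side" or "top"; returns a dict with "image" (384x512x3 uint8, blue, green, red), "K" (3x3 intrinsics, pixels), "distortion" ([k1, k2, p1, p2, k3] as OpenCV has them; the pictures are not rectified), "R" (3x3) and "t" (3): a world point X has camera coordinates R X + t. Camera axes: x right, y down, z forward; pixel columns grow to the right and rows downward; lengths in m; the calibration is good to about 2 mm. A picture is of the moment at which its call begins. There is no depth.
- robot.close_job(): hands the job in, once; it reports no verdict.
The state is a dict: "t": time; "q": joint angles; "dq": joint speeds; "joint_torque": joint torques, N m; "tool_pos": TCP position; "orientation": TCP orientation; "force": force on the tool from outside, world axes, zero at the start; "wrist_torque": the same for the moment, N m; "opening": finger opening in m.
Only numpy, scipy, OpenCV 4.12 (cv2) and the standard library are available. Lean on these libraries where they do the work, as an engineer would, in place of code of your own. Each camera call takes 0.05 s, during which the arm holds its last target. There are 200 camera calls.

### The job

The steel weight is standing on the lid of the plywood parts case. First take the weight off, lid still shut, and stand it upright on the round cork pad with its whole foot on the cork (set it down, don't drop it); then lift the lid and hold it steady at 45 degrees so that I can pick parts out with both hands. The lid falls shut by itself, so finish while still holding it there, and leave everything else on the bench where it is.

Things in the scene. Friction and masses are not known exactly. Their poses are not given: they have to be found in the camera images.
- case: Plywood parts case fixed to the bench, 200 (its x) by 240 (its y) by 90 mm high without the lid; origin at the centre of its underside. Its front, with the lid's handle, faces its -x; the hinge runs along its y at the top of its far (+x) wall.
- lid (a joint): Angle of the case's lid in rad: 0 shut, growing as the front edge rises (0.785 is 45 degrees), stop at 1.9. Nearly frictionless hinge, no spring: the lid (about 0.3 to 0.5 kg) falls shut when let go anywhere below about 1.4.
- lid_hinge (a point): Middle of the lid's hinge line, at the case's own (+100, 0, 90) mm; its axes turn with the lid, y along the hinge line, -x from the hinge towards the front edge. The lid is a 9 mm plywood board, 204 by 244 mm, its underside at the hinge's height.
- lid_bar (a point): Middle of the steel bar handle on top of the lid: a round bar 10 mm thick, 110 mm long along its y, carried at its two ends by posts. Its centre line is 34 mm above the lid's upper face, 175 mm in front of the hinge line and 43 mm above it (lid frame), 27 mm behind the lid's front edge. Axes as the hinge's, turning with the lid.
- weight_center (a point): Loose plain steel cylinder, 44 mm across and 50 mm high, 0.4 to 0.7 kg, standing upright on the shut lid (top face 99 mm above the bench) behind the handle; the point is its centre, 25 mm above its foot; z is its axis.
- weight: The same steel weight; origin at the centre of its foot.
- pad_round: Round cork pad fixed on the bench, 110 mm across, 5 mm thick; origin at the centre of its underside. Here the weight goes.
- pad_square: Square cork pad fixed on the bench, 80 by 80 mm, 5 mm thick, not used; origin at the centre of its underside.
- tape: Bystander: loose roll of paper tape lying flat, 68 mm across, 24 mm high, just left of the case; origin under its centre.
- jar: Bystander: loose small jar with a white cap and label, 52 mm across, 60 mm high, just right of the case; origin under its centre.
- glue: Bystander: loose white glue bottle, 56 mm across, 160 mm high; origin under its centre.
- cone: Bystander: loose plaster cone model, 80 mm across, 100 mm high; origin under its centre.
- pencils: Bystander: loose white mug of pencils, 76 mm across, 180 mm high with the pencils; origin under its centre.
- ruler: Bystander: loose steel straightedge lying flat, 150 (its x) by 25 by 4 mm; origin under its centre.
- house: Bystander: loose cardboard model house, 80 by 94 mm, 90 mm high; origin under its centre.
Not all that is in view belongs to the job. Leave any red or yellow look-alike of the weight alone. What is shaped like the pad_round but orange or pink is not meant.

How it is judged:
On the way:
1. the weight stands upright on the round pad, let go, with the lid still shut (horizontal distance between weight_center and pad_round below 0.034 m and height (world z) of weight_center between 0.026 and 0.034 m and angle between weight_center's own z axis and vertical below 0.12 rad and contact force between the fingers and weight below 0.1 N and linear speed of weight below 0.03 m/s and value of joint lid below 0.12 rad), for 0.2 s.
At the end, for the whole second after the job is handed in: The robot is holding the lid still at 45 degrees, within 7 degrees, in contact with it and with nothing else carrying it; the weight stands released and upright on the round cork pad, its axis within 34 mm of the pad's centre (horizontal distance between weight_center and pad_round below 0.034 m and height (world z) of weight_center between 0.026 and 0.034 m and angle between weight_center's own z axis and vertical below 0.12 rad and contact force between the fingers and weight below 0.1 N and linear speed of weight below 0.03 m/s and value of joint lid between 0.663 and 0.908 rad and velocity of joint lid between -0.05 and 0.05 rad/s and contact force between any of the fingers, the arm and lid above 0.4 N and contact force between each of tape, jar, glue, cone, pencils, ruler, house, weight and lid below 0.1 N); the arm keeps its last pose, push and grip.
It fails at once if a bystander is shifted by more than 20 mm or knocked over (distance of any of tape, jar, glue, cone, pencils, ruler, house from where it was at the start of the episode above 0.02 m).
It fails at once if the weight is tipped over (more than 45 degrees) (angle between weight_center's own z axis and vertical above 0.785 rad).
It fails at once if the weight is dropped (falls freely faster than 0.6 m/s) (linear speed of weight above 0.6 m/s and contact force between the fingers and weight below 0.1 N).
It also fails if it takes over 58 s, if anything falls off the work surface, if the arm or the gripper's body presses on something with over 40 N, if the wrist force passes 120 N, or if a joint passes its speed limit or range.

## Working session

There is one attempt and no reset: what is moved stays moved. The work goes in short steps, Python scripts to look and compute and a shell command to move; the robot and the scene stay as the last step left them, time stands still between calls to the robot, and variables do not carry over. Pictures are saved under pics/ and viewed, about 8 in all and at most 12, crops included, and the job is handed in when it is done.

```bash
mkdir -p pics; ls
python3 - <<'E'
from plant import robot
import cv2,pickle
s=robot.read_state()
for k in s: print(k,s[k])
d={}
for n in ("side","top"):
    c=robot.read_camera(n); d[n]=c; cv2.imwrite(f"pics/{n}0.png",c["image"])
    print(n,c["K"],c["distortion"],c["R"],c["t"])
pickle.dump(d,open("cams0.pkl","wb"))
E
```

```text
pics
t 0.0
q [-1.39136255e+00  1.31159179e-01  1.48929314e+00 -3.04328411e-05
  1.52298806e+00 -8.54084647e-02]
dq [-1.09302040e-04 -1.18527334e-03 -2.03109808e-04  1.32863516e-06
 -5.35442673e-04  5.18379010e-04]
joint_torque [ 1.49714029e-03 -5.59842360e+01 -4.91759598e+01  7.69302808e-02
  3.55492299e-02 -1.22883707e-04]
tool_pos [ 0.1569567  -0.57851065  0.21758102]
orientation [-3.11225999e+00 -4.14557256e-01  1.83985892e-04]
force [-0.27028582 -0.39022565  0.31674827]
wrist_torque [-0.02211254 -0.02707795  0.00743219]
opening 0.09298420453880697
side [[408.54659703   0.         252.65145572]
 [  0.         408.54659703 191.56227551]
 [  0.           0.           1.        ]] [-0.14419283  0.          0.          0.          0.        ] [[-0.99936826 -0.03217337  0.01509838]
 [-0.02866669  0.47862479 -0.87755144]
 [ 0.02100733 -0.87742987 -0.47924473]] [0.54155919 0.12986828 1.16717831]
top [[348.99687558   0.         257.6032691 ]
 [  0.         348.99687558 187.95910173]
 [  0.           0.           1.        ]] [-0.11026531  0.          0.          0.          0.        ] [[ 0.01648284 -0.99982814 -0.00848623]
 [-0.98860815 -0.01502676 -0.1497602 ]
 [ 0.14960695  0.01085803 -0.98868593]] [-0.02945831  0.5780638   0.95249583]
```

View pics/top0.png

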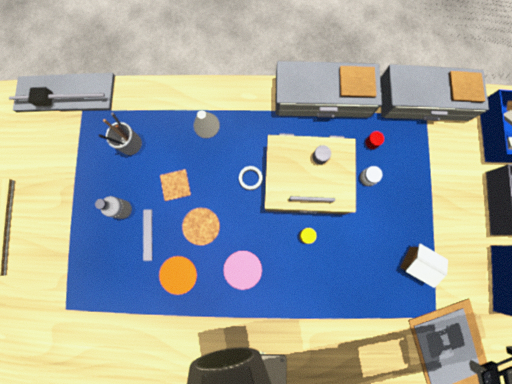

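View pics/side0.png

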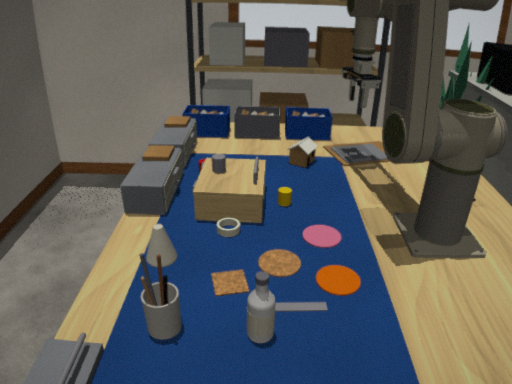

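The top view shows the case at about (310,174) with its bar at (312,199) and the weight at (322,154). The round cork pad is at (200,226), the tape at (250,178), the jar at (371,176) and the red and yellow decoys at (375,139) and (308,236). Next I'll measure these.

```bash
cat > h.py <<'E'
import numpy as np,cv2,pickle
def ray(c,px):
    p=cv2.undistortPoints(np.array(px,float).reshape(-1,1,2),c["K"],np.array(c["distortion"])).reshape(-1,2)
    R=np.array(c["R"]);t=np.array(c["t"]).ravel()
    d=np.c_[p,np.ones(len(p))]@R
    return -R.T@t,d
def onz(c,px,z):
    C,d=ray(c,px); return C+d*((z-C[2])/d[:,2])[:,None]
def proj(c,X):
    r,_=cv2.Rodrigues(np.array(c["R"])); return cv2.projectPoints(np.array(X,float).reshape(-1,1,3),r,np.array(c["t"],float),c["K"],np.array(c["distortion"]))[0].reshape(-1,2)
def blobs(mask,amin=40):
    n,l,s,ce=cv2.connectedComponentsWithStats(mask.astype(np.uint8)); return [(s[i],ce[i],l==i) for i in range(1,n) if s[i][4]>=amin]
E
python3 - <<'E'
from h import *
np.set_printoptions(precision=4,suppress=True)
d=pickle.load(open("cams0.pkl","rb"));c=d["top"];im=c["image"]
print("cam C",ray(c,[[0,0]])[0],ray(d["side"],[[0,0]])[0])
hsv=cv2.cvtColor(im,cv2.COLOR_BGR2HSV);H,S,V=[hsv[...,i].astype(int) for i in range(3)]
yy,xx=np.mgrid[:384,:512]
roi=(xx>66)&(xx<436)&(yy>108)&(yy<315)
m=roi&~((H>100)&(H<130)&(S>120))
for s,ce,l in blobs(m):
    print(s,ce.round(1),"hsv",[int(np.median(a[l])) for a in(H,S,V)],onz(c,[ce],0.0)[0][:2])
lid=(xx>258)&(xx<362)&(yy>125)&(yy<220)
for nm,mm in (("ply",lid&(S>60)&(H<40)),("grey",lid&(S<50))):
  for s,ce,l in blobs(mm,25):
    r=cv2.minAreaRect(np.argwhere(l)[:,::-1].astype(np.float32)); print(nm,s,ce.round(1),r)
    print(onz(c,cv2.boxPoints(r),.099 if nm=="ply" else .142))
big=cv2.resize(im[110:290,140:400],None,fx=3,fy=3,interpolation=cv2.INTER_CUBIC);cv2.imwrite("pics/crop.png",big)
E
```

```text
cam C [ 0.4295 -0.0311  1.028 ] [0.5204 0.9794 0.6652]
[  67  109  369  206 5420] [285.  165.3] hsv [29, 42, 193] [ 0.6554 -0.1013]
[ 99 112  43  43 929] [121.9 136.8] hsv [47, 15, 89] [0.74   0.4064]
[365 131  20  18 261] [374.7 139.6] hsv [1, 227, 238] [ 0.7411 -0.378 ]
[ 264  133   93   82 7071] [310.2 174.2] hsv [28, 74, 244] [ 0.6292 -0.1771]
[238 166  25  24 293] [250.2 177.5] hsv [66, 12, 226] [0.6164 0.0029]
[360 166  23  20 359] [370.8 175.5] hsv [105, 6, 240] [ 0.6282 -0.3615]
[159 169  32  32 771] [174.8 184.7] hsv [17, 132, 234] [0.5912 0.2295]
[ 95 196  37  23 617] [113.7 206.9] hsv [113, 12, 147] [0.5204 0.4145]
[ 181  207   39   39 1184] [200.4 226.1] hsv [17, 134, 234] [0.4688 0.1468]
[143 209  10  52 475] [147.1 234.9] hsv [131, 11, 208] [0.4393 0.3057]
[299 227  18  17 248] [307.6 235.3] hsv [30, 216, 246] [ 0.447  -0.1685]
[ 223  250   40   40 1245] [242.2 269.7] hsv [160, 63, 243] [0.345  0.0207]
[ 158  255   40   41 1236] [177.5 274.9] hsv [18, 212, 243] [0.3253 0.2093]
[ 67 309  97   6 290] [100.1 312.6] hsv [26, 81, 241] [0.2065 0.4383]
ply [ 265  135   90   79
[... 1058 characters left out ...]
-0.0248  0.142 ]]
grey [350 175   6  38  42] [354.6 195.3] ((354.8887939453125, 193.8228302001953), (4.821044921875, 37.3363151550293), 7.696051120758057)
[[ 0.505  -0.2586  0.142 ]
 [ 0.6015 -0.274   0.142 ]
 [ 0.6    -0.2865  0.142 ]
 [ 0.5035 -0.271   0.142 ]]
grey [290 196  46   6 180] [312.  198.3] ((312.4896240234375, 198.3944854736328), (45.03703689575195, 4.393215656280518), 1.5074357986450195)
[[ 0.5337 -0.1045  0.142 ]
 [ 0.545  -0.1047  0.142 ]
 [ 0.5436 -0.2206  0.142 ]
 [ 0.5323 -0.2201  0.142 ]]
grey [299 211  19   2  30] [307.7 211.5] ((308.0, 211.5), (18.0, 1.0), -0.0)
[[ 0.5033 -0.1277  0.142 ]
 [ 0.5058 -0.1277  0.142 ]
 [ 0.5065 -0.1737  0.142 ]
 [ 0.5039 -0.1737  0.142 ]]
```

View pics/crop.png

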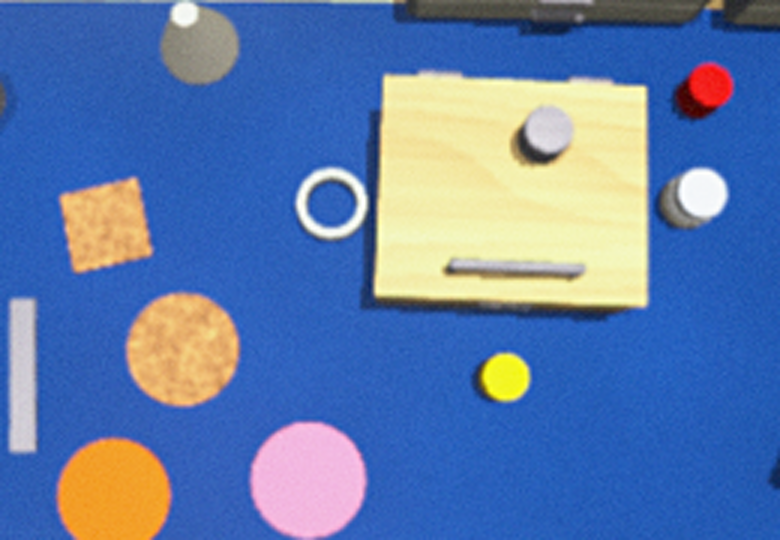

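```bash
cat >> h.py <<'E'
from scipy.spatial.transform import Rotation as Ro
def delta(s,X):
    "world target TCP -> tool-frame cm"
    return (Ro.from_rotvec(s["orientation"]).as_matrix().T@(np.array(X)-s["tool_pos"])*100).round(2)
E
python3 - <<'E'
from h import *
from plant import robot
np.set_printoptions(precision=4,suppress=True)
d=pickle.load(open("cams0.pkl","rb"));c=d["top"];im=c["image"]
f=lambda p:np.array(p,float)/3+[140-.33,110-.33]
L=onz(c,f([[384,75],[648,87],[648,303],[375,297]]),.099);print("lid",L,L.mean(0))
fe=L[3]-L[2];be=L[0]-L[1];print("yaw front/back edge",np.degrees([np.arctan2(-fe[0],fe[1]),np.arctan2(-be[0],be[1])]),np.linalg.norm(fe),np.linalg.norm(be))
B=onz(c,f([[447,265],[585,270]]),.144);b=B[0]-B[1];print("bar",B,B.mean(0),np.degrees(np.arctan2(-b[0],b[1])))
W=onz(c,f([[549,131]]),.149);print("weight",W)
print("pad",onz(c,[[200.4,226.1]],.005))
print("side proj weight top/foot, bar ends, pad",proj(d["side"],[W[0],W[0]-[0,0,.05],B[0],B[1],[.4695,.1465,.005]]))
s=robot.read_state()
E=Ro.from_euler("ZYX",[0,0,180],degrees=True)
print("delta to above weight",delta(s,[W[0][0],W[0][1],.26]))
E
```

```text
lid [[ 0.7194 -0.0463  0.099 ]
 [ 0.7126 -0.2909  0.099 ]
 [ 0.5124 -0.2852  0.099 ]
 [ 0.5144 -0.0407  0.099 ]] [ 0.6147 -0.1657  0.099 ]
yaw front/back edge [-0.4778 -1.5954] 0.2444964311335238 0.24468159225836067
bar [[ 0.5385 -0.1011  0.144 ]
 [ 0.5359 -0.2191  0.144 ]] [ 0.5372 -0.1601  0.144 ] -1.258241521530069
weight [[ 0.6559 -0.1888  0.149 ]]
pad [[0.4686 0.146  0.005 ]]
side proj weight top/foot, bar ends, pad [[218.8843 156.3746]
 [219.246  170.778 ]
 [255.6514 171.0025]
 [257.4124 154.9739]
 [278.9665 262.3417]]
delta to above weight [ 58.36 -24.57  -4.18]
```

```bash
python3 -m inch '[[[4.5,-1.9,-0.8,0,0,0,-1],[4.5,-1.9,-0.8,0,0,0,-1],[4.5,-1.9,-0.8,0,0,0,-1],[4.5,-1.9,-0.6,0,0,0,-1],[4.5,-1.9,-0.5,0,0,0,-1]]]' 30
python3 -m inch '[[[4.5,-1.9,-0.4,0,0,0,-1],[4.5,-1.9,-0.3,0,0,0,-1],[4.5,-1.9,0,0,0,0,-1],[4.5,-1.9,0,0,0,0,-1],[4.5,-1.9,0,0,0,0,-1]]]'
python3 -m inch '[[[4.5,-1.9,0,0,0,0,-1],[4.5,-1.9,0,0,0,0,-1],[4.4,-1.8,0,0,0,0,-1],[0,0,0,0,0,8.1,-1],[0,0,0,0,0,8.1,-1]]]'
python3 -m inch '[[[0,0,0,0,0,0,-1]]]'
python3 - <<'E'
from h import *
from plant import robot
s=robot.read_state();print(s["tool_pos"],s["q"]);M=Ro.from_rotvec(s["orientation"]).as_matrix();print(M.round(3))
print(delta(s,[.656,-.189,.25]))
c=robot.read_camera("top");cv2.imwrite("pics/t1.png",c["image"])
c=robot.read_camera("side");cv2.imwrite("pics/s1.png",cv2.resize(c["image"][90:240,140:340],None,fx=3,fy=3))
E
```

```text
t: 0.6
tool_pos: [0.3505, -0.427, 0.2537]
orientation: [-3.114, -0.414, 0.0]
force: [0.5, -0.0, 0.5]
opening: 0.0929
t: 1.1
tool_pos: [0.5428, -0.2763, 0.2602]
orientation: [-3.114, -0.415, 0.001]
force: [0.4, -1.8, 0.5]
opening: 0.0929
t: 1.6
tool_pos: [0.657, -0.1869, 0.2587]
orientation: [-3.14, 0.032, 0.004]
force: [-0.7, -0.9, -0.8]
opening: 0.0931
t: 1.7
tool_pos: [0.6563, -0.1882, 0.2595]
orientation: [-3.141, 0.03, 0.003]
force: [-1.1, 0.5, 0.1]
opening: 0.0932
[ 0.65632624 -0.18821905  0.25953924] [-3.54291104e-01  3.46614643e-01  1.16408846e+00 -8.73416981e-05
  1.63255360e+00  1.23591655e+00]
[[ 1.    -0.019 -0.002]
 [-0.019 -1.     0.   ]
 [-0.002 -0.    -1.   ]]
[-0.03  0.08  0.95]
```

```bash
python3 -m inch '[[[0,0.1,3,0,0,0,-1],[0,0,3,0,0,0,-1],[0,0,2.9,0,0,0,-1],[0,0,0,0,0,0,-1]]]'
python3 - <<'E'
from h import *
from plant import robot
a=robot.read_camera("top")["image"][100:260,230:420];b=robot.read_camera("side")["image"][80:240,150:340]
cv2.imwrite("pics/p1.png",np.hstack([cv2.resize(i,None,fx=2,fy=2,interpolation=2) for i in(a,b)]))
E
```

```text
t: 2.2
tool_pos: [0.6529, -0.1892, 0.1659]
orientation: [-3.138, 0.024, 0.013]
force: [-0.4, -0.1, -1.1]
opening: 0.0933
```

View pics/p1.png

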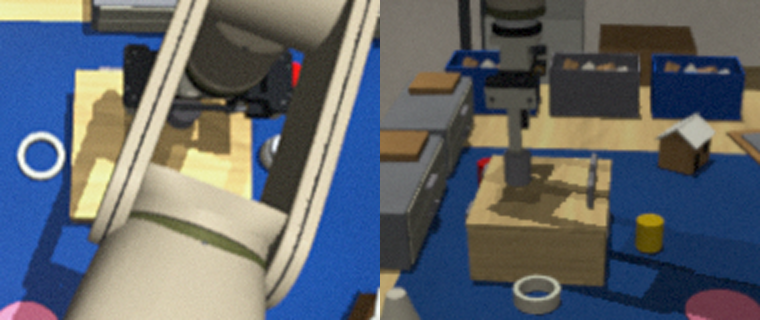

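The fingers straddle the weight: in the side view finger and weight line up at columns 515 and 518. Next I descend and grip.

```bash
python3 -m inch '[[[0.1,0,2.2,0,0,0,-1],[0.1,0,2.2,0,0,0,-1],[0,0,1.1,0,0,0,-1],[0,0,0,0,0,0,-1],[0,0,0,0,0,0,-1]]]'
python3 -m inch '[[[0,0,0,0,0,0,0],[0,0,0,0,0,0,0.2],[0,0,0,0,0,0,1],[0,0,0,0,0,0,1],[0,0,0,0,0,0,1]]]' 30
python3 -m inch '[[[0,0,0,0,0,0,1],[0,0,0,0,0,0,1],[0,0,0,0,0,0,1]]]'
```

```text
t: 2.8
tool_pos: [0.6591, -0.1902, 0.1185]
orientation: [3.141, -0.028, 0.003]
force: [-0.4, 0.1, 0.6]
opening: 0.0931
t: 3.3
tool_pos: [0.6583, -0.1898, 0.1168]
orientation: [-3.141, 0.028, -0.0]
force: [1.4, 0.2, 0.4]
opening: 0.0574
t: 3.6
tool_pos: [0.6583, -0.1897, 0.1166]
orientation: [-3.141, 0.028, 0.0]
force: [-0.1, 0.1, -0.7]
opening: 0.0432
```

```bash
python3 -m inch '[[[0,0,-1,0,0,0,1],[0,0,-2,0,0,0,1],[0,0,-3,0,0,0,1],[0,0,-3,0,0,0,1],[0,0,-2,0,0,0,1]]]'
python3 -m inch '[[[-1,-1.7,0,0,0,0,1],[-1.8,-3.3,0,0,0,0,1],[-1.8,-3.3,0,0,0,0,1],[-1.8,-3.3,0,0,0,0,1],[-1.8,-3.3,0,0,0,0,1]]]'
python3 -m inch '[[[-1.8,-3.3,0,0,0,0,1],[-1.8,-3.3,0,0,0,0,1],[-1.8,-3.3,0,0,0,0,1],[-1.8,-3.3,0,0,0,0,1],[-1.8,-3.3,0,0,0,0,1]]]'
python3 -m inch '[[[-0.8,-1.6,0,0,0,0,1],[0,0,0,0,0,0,1],[0,0,0,0,0,0,1]]]'
python3 - <<'E'
from h import *
from plant import robot
s=robot.read_state();print(s["tool_pos"],delta(s,[.4686,.146,.10]))
a=robot.read_camera("top")["image"][100:300,130:330];b=robot.read_camera("side")["image"][140:340,180:380]
cv2.imwrite("pics/p2.png",np.hstack([cv2.resize(i,None,fx=2,fy=2,interpolation=2) for i in(a,b)]))
E
```

```text
t: 4.1
tool_pos: [0.6586, -0.19, 0.2293]
orientation: [3.141, -0.028, 0.003]
force: [-0.0, -0.7, -4.5]
opening: 0.0434
t: 4.6
tool_pos: [0.5777, -0.0383, 0.2265]
orientation: [-3.141, 0.029, 0.001]
force: [0.5, 0.6, -4.1]
opening: 0.0438
t: 5.1
tool_pos: [0.4907, 0.1283, 0.2268]
orientation: [3.141, -0.028, -0.001]
force: [-0.5, 0.7, -3.7]
opening: 0.0436
t: 5.4
tool_pos: [0.4841, 0.1434, 0.2268]
orientation: [3.141, -0.026, 0.0]
force: [0.4, -0.5, -4.7]
opening: 0.0435
[0.48405149 0.14335661 0.22678543] [-1.55 -0.24 12.68]
```

View pics/p2.png

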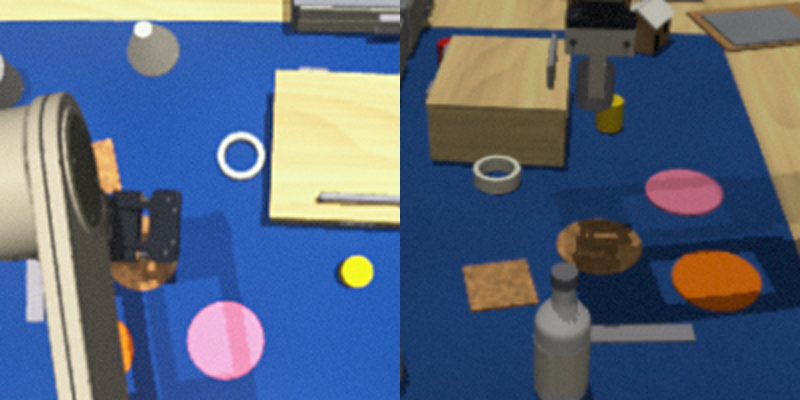

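The weight is held, centred in the fingers (side view, columns 577–613, finger at 597), above the round pad. I lower it.

```bash
python3 -m inch '[[[-0.5,-0.1,3,0,0,0,1],[-0.5,-0.1,4,0,0,0,1],[-0.5,-0.1,4,0,0,0,1],[0,0,3,0,0,0,1],[0,0,2.5,0,0,0,1]]]'
python3 -m inch '[[[0,0,0,0,0,0,1],[0,0,0,0,0,0,1],[0,0,0,0,0,0,1]]]'
python3 - <<'E'
from h import *
from plant import robot
np.set_printoptions(precision=3,suppress=True)
s=robot.read_state();print(s["tool_pos"],delta(s,[.4686,.146,.0226]))
b=robot.read_camera("side")
print(proj(b,[[.4686,.146,.005],[.4686,.146,.055]]))
b=b["image"][190:300,220:340]
cv2.imwrite("pics/p3.png",cv2.resize(b,None,fx=4,fy=4,interpolation=2))
E
```

```text
t: 6.0
tool_pos: [0.4685, 0.1453, 0.0594]
orientation: [3.141, -0.031, -0.003]
force: [0.2, -0.2, -4.4]
opening: 0.0434
t: 6.3
tool_pos: [0.4711, 0.1465, 0.0637]
orientation: [-3.141, 0.029, -0.005]
force: [-0.3, 0.7, -4.3]
opening: 0.0435
[0.471 0.146 0.064] [-0.26  0.05  4.11]
[[279.312 262.23 ]
 [280.283 246.536]]
```

View pics/p3.png

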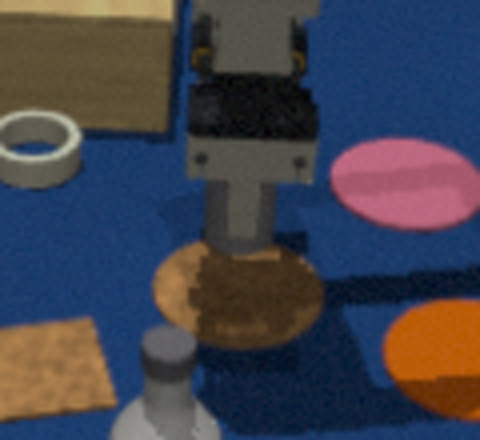

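The weight is about 41 mm above the cork, in line with the pad's middle (column 280 of the full picture). I lower the rest slowly.

```bash
python3 -m inch '[[[-0.2,0,1.2,0,0,0,1],[0,0,1.2,0,0,0,1],[0,0,0.8,0,0,0,1],[0,0,0.2,0,0,0,1],[0,0,0,0,0,0,1]]]'
python3 -m inch '[[[0,0,0,0,0,0,1],[0,0,0,0,0,0,1]]]'
python3 -c "
from plant import robot;s=robot.read_state();print(s['tool_pos'],s['force'])"
```

```text
t: 6.85
tool_pos: [0.4666, 0.1465, 0.0267]
orientation: [3.141, -0.028, -0.003]
force: [-1.0, 0.1, -4.1]
opening: 0.0436
t: 7.05
tool_pos: [0.4678, 0.1467, 0.0281]
orientation: [-3.141, 0.028, -0.001]
force: [-0.1, -0.5, -4.6]
opening: 0.0434
[0.46777216 0.14673116 0.02812406] [-0.10355642 -0.49332912 -4.57348882]
```

```bash
python3 -m inch '[[[0,0,0.2,0,0,0,1],[0,0,0.2,0,0,0,1],[0,0,0,0,0,0,1],[0,0,0,0,0,0,1]]]'
python3 -m inch '[[[0,0,0.1,0,0,0,1],[0,0,0,0,0,0,1],[0,0,0,0,0,0,1]]]'
python3 -m inch '[[[0,0,0.1,0,0,0,1],[0,0,0,0,0,0,1],[0,0,0,0,0,0,1]]]'
```

```text
t: 7.45
tool_pos: [0.4672, 0.1466, 0.0235]
orientation: [3.141, -0.028, -0.0]
force: [1.0, -0.3, -3.8]
opening: 0.0438
t: 7.75
tool_pos: [0.4673, 0.1466, 0.0226]
orientation: [-3.141, 0.028, 0.0]
force: [-0.1, 0.6, -5.0]
opening: 0.0436
t: 8.05
tool_pos: [0.4675, 0.1467, 0.0225]
orientation: [3.141, -0.028, 0.0]
force: [-4.1, -0.5, 4.9]
opening: 0.0436
```

Contact is made: the vertical force changed from -5 to +5 N. I open the jaws slowly.

```bash
python3 -m inch '[[[0,0,0,0,0,0,0],[0,0,0,0,0,0,-0.2],[0,0,0,0,0,0,-0.5],[0,0,0,0,0,0,-1],[0,0,0,0,0,0,-1]]]' 20
python3 -m inch '[[[0,0,0,0,0,0,-1],[0,0,0,0,0,0,-1],[0,0,0,0,0,0,-1]]]'
python3 -m inch '[[[0,0,-1,0,0,0,-1],[0,0,-3,0,0,0,-1],[0,0,-5,0,0,0,-1],[0,0,-5,0,0,0,-1],[0,0,-5,0,0,0,-1]]]'
python3 - <<'E'
from h import *
from plant import robot
np.set_printoptions(precision=3,suppress=True)
b=robot.read_camera("side");print(robot.read_state()["tool_pos"])
print(proj(b,[[.4686,.146,.005],[.4686,.146,.055]]))
b=b["image"][190:300,220:340]
cv2.imwrite("pics/p4.png",cv2.resize(b,None,fx=4,fy=4,interpolation=2))
E
```

```text
t: 8.55
tool_pos: [0.4674, 0.1466, 0.0217]
orientation: [-3.141, 0.028, -0.0]
force: [-0.8, 0.1, -0.4]
opening: 0.0739
t: 8.85
tool_pos: [0.4673, 0.1466, 0.0216]
orientation: [3.141, -0.028, -0.0]
force: [0.1, 0.1, -0.2]
opening: 0.0928
t: 9.35
tool_pos: [0.4668, 0.1465, 0.2143]
orientation: [-3.141, 0.028, -0.001]
force: [1.4, 0.3, -0.4]
opening: 0.0928
[0.471 0.147 0.224]
[[279.312 262.23 ]
 [280.283 246.536]]
```

View pics/p4.png

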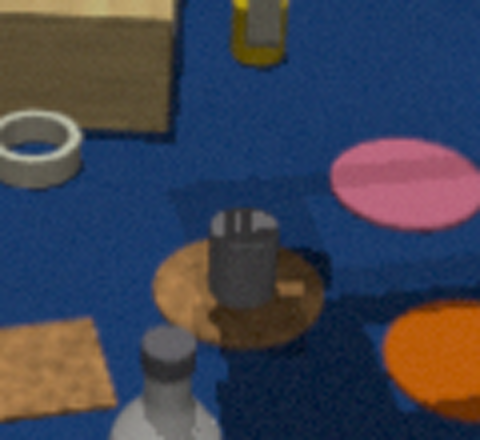

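The weight stands upright near the pad's middle (centre about (242,260) in the crop). Next I go to the bar and turn the jaws to lie along x.

```bash
python3 -m inch '[[[0.9,3.8,0,0,0,0,-1],[0.9,3.9,0,0,0,0,-1],[0.9,3.9,0,0,0,0,-1],[0.9,3.9,0,0,0,0,-1],[0.9,3.9,0,0,0,0,-1]]]'
python3 -m inch '[[[0.9,3.9,0,0,0,0,-1],[0.9,3.9,0,0,0,0,-1],[0.9,3.5,0,0,0,0,-1],[0,0,0,0,0,-8,-1],[0,0,0,0,0,-8.2,-1]]]'
python3 -m inch '[[[0,0,0,0,0,-8.2,-1],[0,0,0,0,0,-8.2,-1],[0,0,0,0,0,-8.2,-1],[0,0,0,0,0,-8.2,-1],[0,0,0,0,0,-8.2,-1]]]'
python3 -m inch '[[[0,0,0,0,0,-8.2,-1],[0,0,0,0,0,-8.2,-1],[0,0,0,0,0,-8.2,-1],[0,0,0,0,0,-8.2,-1],[0,0,0,0,0,0,-1]]]'
python3 -m inch '[[[0,0,0,0,0,0,-1],[0,0,0,0,0,0,-1]]]'
python3 - <<'E'
from h import *
from plant import robot
np.set_printoptions(precision=3,suppress=True)
s=robot.read_state();print(s["tool_pos"],s["q"]);M=Ro.from_rotvec(s["orientation"]).as_matrix();print(M)
print(delta(s,[.539,-.161,.16]))
E
```

```text
t: 9.9
tool_pos: [0.509, -0.0497, 0.2124]
orientation: [3.141, -0.028, 0.002]
force: [1.0, 1.0, -1.2]
opening: 0.0932
t: 10.4
tool_pos: [0.5337, -0.163, 0.2119]
orientation: [-3.113, -0.42, -0.0]
force: [0.7, -0.2, -0.9]
opening: 0.093
t: 10.9
tool_pos: [0.5338, -0.1616, 0.2122]
orientation: [2.767, 1.487, 0.0]
force: [-0.3, 0.1, 0.0]
opening: 0.0929
t: 11.4
tool_pos: [0.5338, -0.1616, 0.2121]
orientation: [2.238, 2.204, 0.0]
force: [-0.4, 0.7, -0.6]
opening: 0.0928
t: 11.6
tool_pos: [0.5338, -0.1616, 0.2118]
orientation: [2.245, 2.198, 0.0]
force: [-0.3, -0.4, 0.2]
opening: 0.0936
[ 0.534 -0.162  0.212] [-0.386  0.019  1.617  0.     1.505 -0.365]
[[ 0.021  1.     0.   ]
 [ 1.    -0.021 -0.   ]
 [-0.     0.    -1.   ]]
[0.07 0.52 5.18]
```

```bash
python3 -m inch '[[[0,0.4,3,0,0,0,-1],[0,0,3,0,0,0,-1],[0,0,2,0,0,0,-1],[0,0,1.2,0,0,0,-1],[0,0,0,0,0,0,-1]]]' 6
python3 -m inch '[[[0,0,0,0,0,0,-1],[0,0,0,0,0,0,-1]]]'
python3 - <<'E'
from h import *
from plant import robot
np.set_printoptions(precision=3,suppress=True)
s=robot.read_state();print(s["tool_pos"],delta(s,[.538,-.161,.115]))
a=robot.read_camera("top")["image"][100:240,250:400];b=robot.read_camera("side")["image"][110:230,180:310]
cv2.imwrite("pics/p5.png",np.hstack([cv2.resize(a,(390,360)),cv2.resize(b,(390,360),interpolation=2)]))
E
```

```text
t: 12.1
tool_pos: [0.5365, -0.1612, 0.1178]
orientation: [-2.241, -2.198, 0.002]
force: [-0.8, -1.1, -0.1]
opening: 0.0925
t: 12.3
tool_pos: [0.5388, -0.1621, 0.1214]
orientation: [2.24, 2.199, 0.002]
force: [-0.0, 0.1, -0.2]
opening: 0.0929
[ 0.539 -0.162  0.121] [ 0.11 -0.09  0.64]
```

View pics/p5.png

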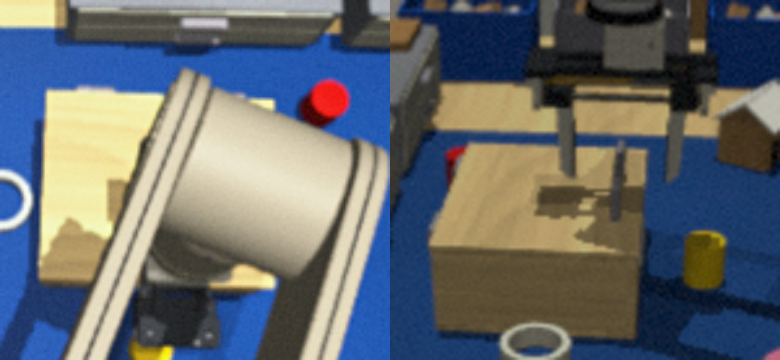

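The fingers straddle the bar (fingers at columns 568 and 675, bar at 619). I lower slightly and close.

```bash
python3 -m inch '[[[0,0,0.6,0,0,0,0],[0,0,0,0,0,0,0.5],[0,0,0,0,0,0,0.7],[0,0,0,0,0,0,1],[0,0,0,0,0,0,1]]]' 6
python3 -m inch '[[[0,0,0,0,0,0,1],[0,0,0,0,0,0,1],[0,0,0,0,0,0,1],[0,0,0,0,0,0,1]]]'
python3 -m inch '[[[0,0,0,0,0,0,1],[0,0,0,0,0,0,1]]]' 40
```

```text
t: 12.9
tool_pos: [0.5378, -0.1617, 0.1137]
orientation: [2.241, 2.201, 0.0]
force: [-0.1, -1.0, 0.4]
opening: 0.0576
t: 13.3
tool_pos: [0.5378, -0.1617, 0.1137]
orientation: [2.241, 2.201, 0.0]
force: [0.1, 0.7, 0.1]
opening: 0.026
t: 13.5
tool_pos: [0.5403, -0.1618, 0.1142]
orientation: [2.238, 2.198, 0.006]
force: [24.3, -0.7, -8.8]
opening: 0.0102
```

```bash
python3 -m inch '[[[0,0,0,0,0,0,1],[0,0,0,0,0,0,1],[0,0,0,0,0,0,1]]]'
cat > plan.py <<'E'
import numpy as np
def tcp(th,ph,h=(.715,.09)):
    c,s=np.cos(th),np.sin(th); return np.array([h[0]-.175*c+.043*s,h[1]+.175*s+.043*c])+.019*np.array([-np.sin(ph),-np.cos(ph)])
if __name__=="__main__":
    th=np.radians(np.linspace(0,45,16)); ph=th/2
    for a,b,p,q in zip(th,th[1:],ph,ph[1:]):
        d=(tcp(b,q)-tcp(a,p))*100   # tool y=(cos p,-sin p) tool z=(-sin p,-cos p) in (x,z)
        print(round(np.degrees(b)),"row y,z:",round(d@[np.cos(p),-np.sin(p)],2),round(d@[-np.sin(p),-np.cos(p)],2),"turn",round(np.degrees(q-p),2),tcp(b,q).round(4))
E
python3 plan.py
```

```text
t: 13.8
tool_pos: [0.5407, -0.1618, 0.1145]
orientation: [2.237, 2.198, 0.006]
force: [13.2, -0.3, -6.3]
opening: 0.0091
3 row y,z: 0.2 -0.91 turn 1.5 [0.542  0.1231]
6 row y,z: 0.22 -0.9 turn 1.5 [0.5445 0.1321]
9 row y,z: 0.25 -0.9 turn 1.5 [0.5474 0.1409]
12 row y,z: 0.27 -0.89 turn 1.5 [0.5508 0.1495]
15 row y,z: 0.29 -0.88 turn 1.5 [0.5546 0.158 ]
18 row y,z: 0.32 -0.87 turn 1.5 [0.5589 0.1662]
21 row y,z: 0.34 -0.86 turn 1.5 [0.5636 0.1742]
24 row y,z: 0.36 -0.85 turn 1.5 [0.5687 0.1819]
27 row y,z: 0.38 -0.84 turn 1.5 [0.5742 0.1893]
30 row y,z: 0.4 -0.83 turn 1.5 [0.58   0.1964]
33 row y,z: 0.43 -0.82 turn 1.5 [0.5863 0.2032]
36 row y,z: 0.45 -0.8 turn 1.5 [0.5928 0.2096]
39 row y,z: 0.47 -0.79 turn 1.5 [0.5997 0.2156]
42 row y,z: 0.49 -0.78 turn 1.5 [0.6069 0.2213]
45 row y,z: 0.51 -0.76 turn 1.5 [0.6144 0.2266]
```

```bash
python3 -m inch '[[[0,0.3,0,0,0,0,1],[0,0.1,-0.4,0.7,0,0,1],[0,0.1,-0.5,0.8,0,0,1],[0,0.22,-0.9,1.5,0,0,1],[0,0,0,0,0,0,1]]]'
python3 -m inch '[[[0,0,0,0,0,0,1],[0,0,0,0,0,0,1]]]'
python3 -c "
from plant import robot;s=robot.read_state();print(s['tool_pos'],s['force'],s['wrist_torque'])"
```

```text
t: 14.3
tool_pos: [0.5452, -0.1619, 0.1324]
orientation: [-2.213, -2.174, 0.06]
force: [-4.5, -0.2, -2.2]
opening: 0.0086
t: 14.5
tool_pos: [0.5447, -0.1619, 0.131]
orientation: [-2.214, -2.174, 0.058]
force: [-3.8, -0.7, -2.6]
opening: 0.009
[ 0.54465122 -0.16185105  0.13095742] [-3.77299901 -0.72104393 -2.55098221] [-0.26522232  0.58548551  0.04949581]
```

```bash
python3 -m inch '[[[0,0.25,-0.9,1.5,0,0,1],[0,0.27,-0.89,1.5,0,0,1],[0,0.29,-0.88,1.5,0,0,1],[0,0.32,-0.87,1.5,0,0,1],[0,0,0,0,0,0,1]]]'
python3 -m inch '[[[0,0.34,-0.86,1.5,0,0,1],[0,0.36,-0.85,1.5,0,0,1],[0,0.38,-0.84,1.5,0,0,1],[0,0.4,-0.83,1.5,0,0,1],[0,0,0,0,0,0,1]]]'
python3 -m inch '[[[0,0.43,-0.82,1.5,0,0,1],[0,0.45,-0.8,1.5,0,0,1],[0,0.47,-0.79,1.5,0,0,1],[0,0,0,0,0,0,1],[0,0,0,0,0,0,1]]]'
cat > lid.py <<'E'
from h import *
from plant import robot
s=robot.read_state();M=Ro.from_rotvec(s["orientation"]).as_matrix();g=s["tool_pos"]-.019*M[:,2]
print("tcp",s["tool_pos"].round(4),"F",s["force"].round(1),"T",s["wrist_torque"].round(2),"open",round(s["opening"],4),"tilt",np.degrees(np.arccos(-M[2,2])).round(1))
for hx in(.714,.717,.720):
    v=g-[hx,0,.09];print(hx,"lid deg",np.degrees(np.arctan2(v[2],-v[0])-np.arctan2(.043,.175)).round(1),"r",np.hypot(v[0],v[2]).round(4),"(.1802)")
E
python3 lid.py
```

```text
t: 15.0
tool_pos: [0.5596, -0.1623, 0.1666]
orientation: [-2.157, -2.119, 0.169]
force: [-9.0, -1.0, 1.4]
opening: 0.0084
t: 15.5
tool_pos: [0.5807, -0.1629, 0.197]
orientation: [-2.099, -2.061, 0.273]
force: [-10.9, -1.1, 6.7]
opening: 0.009
t: 16.0
tool_pos: [0.6002, -0.1634, 0.2163]
orientation: [-2.055, -2.016, 0.348]
force: [-7.8, -2.2, 6.6]
opening: 0.0091
tcp [ 0.6002 -0.1634  0.2163] F [-7.8 -2.2  6.6] T [-0.34  1.52  0.08] open 0.0091 tilt 19.5
0.714 lid deg 39.5 r 0.1799 (.1802)
0.717 lid deg 38.7 r 0.1817 (.1802)
0.72 lid deg 38.0 r 0.1835 (.1802)
```

```bash
python3 -m inch '[[[0,0.45,-0.8,1.5,0,0,1],[0,0.45,-0.8,1.5,0,0,1],[0,0,0,0,0,0,1],[0,0,0,0,0,0,1],[0,0,0,0,0,0,1]]]'
python3 -m inch '[[[0,0,0,0,0,0,1],[0,0,0,0,0,0,1],[0,0,0,0,0,0,1]]]'
python3 lid.py
python3 - <<'E'
from h import *
from plant import robot
np.set_printoptions(precision=1,suppress=True)
c=robot.read_camera("side");a=robot.read_camera("top")
# expected front-left lid corner (top face) for several angles, hinge (.715,~-.165,.09)
for t in (38,45,52):
    r=np.radians(t);co,si=np.cos(r),np.sin(r);X=[.715-.202*co,-.042,.09+.202*si];H=[.716,-.045,.09]
    print(t,proj(c,[X,H]))
cv2.imwrite("pics/p6.png",cv2.resize(c["image"][90:290,170:340],(510,600),interpolation=2));cv2.imwrite("pics/p7.png",a["image"])
E
```

```text
t: 16.5
tool_pos: [0.6145, -0.1638, 0.2273]
orientation: [-2.024, -1.987, 0.395]
force: [-3.9, -4.2, 0.5]
opening: 0.0087
t: 16.8
tool_pos: [0.6144, -0.1637, 0.2272]
orientation: [-2.024, -1.987, 0.395]
force: [-3.5, -4.0, 1.3]
opening: 0.0087
tcp [ 0.6144 -0.1637  0.2272] F [-3.5 -4.   1.3] T [-0.6   0.54  0.17] open 0.0087 tilt 22.5
0.714 lid deg 45.4 r 0.1802 (.1802)
0.717 lid deg 44.6 r 0.1818 (.1802)
0.72 lid deg 43.8 r 0.1834 (.1802)
38 [[249.2 157. ]
 [193.5 194.6]]
45 [[243.3 150.6]
 [193.5 194.6]]
52 [[236.5 144.8]
 [193.5 194.6]]
```

View pics/p6.png

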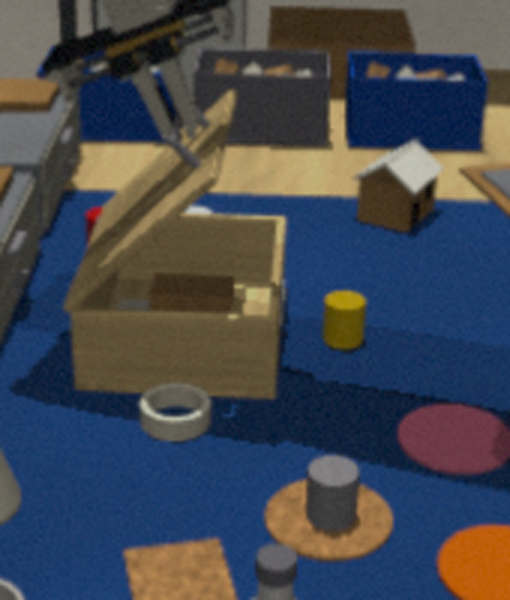

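View pics/p7.png

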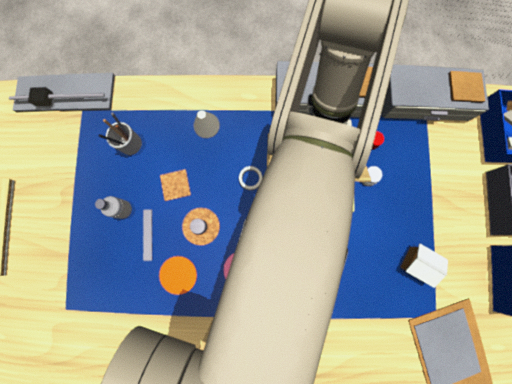

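The lid's near front corner shows at about (242,149). The prediction for 45° is (243,151), for 38° (249,157) and for 52° (237,145). The weight stands on the round pad and the bystanders are where they were. I hand in.

```bash
python3 -c "
from plant import robot
import numpy as np
s=robot.read_state();print(s['t'],np.abs(s['dq']).max(),s['tool_pos'],s['opening']);print(robot.close_job())"
```

```text
16.9 0.002120135065350006 [ 0.61443982 -0.16374684  0.22726095] 0.008740661197132413
the job is handed in; nothing more can be done
None
```

The weight is on the round cork pad, and the arm is holding the lid open at about 45°. I handed the job in at 16.9 s of the 58 s allowed; no verdict was reported.

- **Weight:** I took it off with the lid still shut, lowered it until it touched the cork, and released it slowly. The last pictures show it upright and within about 5 mm of the pad's centre.
- **Lid:** The gripper holds the bar with 40 N. From the gripper position the lid is at 44–45°, depending on where exactly the hinge is. The side picture agrees with 45°, with the lid corner within 2 pixels of where it should be. The arm was still, with about 5 N on the wrist.
- **Other things:** In the last pictures the bystanders I could see looked unmoved. I did not measure their positions again, and the arm partly hid the area around the case in the top view.

No check failed. The only disagreement was that the bar sat about 3 mm further from the robot than I had measured. That put up to 24 N on the wrist when the jaws closed, and I corrected for it before lifting.

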